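Close the rock mill and hold its lid at the half-way mark

TASK

The rock mill is loaded; close it for a short pulse: push its catch drawer fully shut, then lower the lid with the straight grip bar through the collar's slots until it sits flat. Twist it clockwise (from above) half-way to the lock, so that the bar points at the single-bar marks, without going on to the lock click. The lid springs back, so finish still gripping it there; leave the plain cap, jar and brush alone.

Things in the scene. Friction and masses are not known exactly. Their poses are not given: they have to be found in the camera images.
- mill: Bench rock mill, fixed. Grey base 66 mm high, 150 mm wide (y), from 110 mm in front (-x, drawer side) to 85 mm behind its origin; on it a round tower, 116 mm diameter, top 116 mm above the table, ending in the bayonet collar. Origin: on the tower axis at table level, z up.
- mouth (a point): Centre of the collar's top face, on the tower axis, 116 mm above the table; axes as the mill's. Round hole of 66 mm diameter in a 6 mm thick flange; below it a free undercut of radius 42 mm, 24 mm deep.
- slot (a point): In one of the two opposed slots cut in the collar's flange, on its top face 37 mm from the axis, 45 deg counter-clockwise (seen from above) from the mill's +x. Slots are 19 mm wide at the hole, 25 mm at their outer end, out to radius 42 mm. A raised dot marks each on the rim.
- half_mark (a point): Half-way mark: one raised 9 mm bar on the collar's rim, 52 mm from the axis on the mill's -x (drawer) side; its twin is on the +x side. It is 45 deg clockwise of a slot. Double bars 45 deg farther clockwise mark the lock.
- drawer (a joint): How far the catch drawer stands out of the mill's base towards the mill's -x, in m: 0 shut, at most 0.08. It slides with about 2 N friction and stays where it is left.
- drawer_front (a point): Centre of the outer face of the drawer's front panel, 39 mm above the table; axes as the mill's. Plain panel without handle, 110 mm wide, 44 mm high (top at 61 mm), 8 mm thick. Shut, this face is 118 mm from the tower axis, 8 mm in front of the base.
- lid: Loose bayonet lid, 0.15 to 0.3 kg. Origin: centre of its underside, z up. Aluminium plug 62 mm diameter, 17 mm high, foot chamfered; above it a grey disc 92 mm diameter, 17 to 23 mm high; then the grip bar. Same when turned half a turn: either way round fits. Starts standing on its plug. Seated, the disc rests on the collar and the origin is 17 mm below the mouth.
- lid_bar (a point): Centre of the lid's aluminium grip bar, 38 mm above the lid's origin: 60 mm long along the lid's x, 16 mm thick, 30 mm high (23 to 53 mm above the origin). At the slots the bar lies along the line of the slots; half-way it lies along the mill's x, between the single-bar marks.
- lid_lug (a point): One of two opposed lugs at the very foot of the plug, below the ends of the bar, on the lid's x axis, 33 mm from its centre: 12 mm wide, 6 mm high, reaching to radius 38 mm. They go down through the slots, then turn clockwise below the flange: 7 deg free, then they push the sprung ring.
- run_ring (a joint): Sprung ring in the collar pushed clockwise by the lugs, in rad: the lid's clockwise angle from the slots less 0.125. 0 at rest, 0.66 with the lid half-way, lock click from 1.2, end stop 1.45. Pushes back 0.09 N m at 0, 0.19 N m half-way, and turns a lid that is let go back towards the slots.
- storage_cap: Bystander: loose plain grey storage cap with a round metal knob, 72 mm diameter, 34 mm high, no lugs; origin at the centre of its underside. It may have swapped places with the lid.
- jar: Bystander: loose sample jar, 56 mm diameter, 85 mm high; origin at the centre of its underside.
- brush: Bystander: loose brush, 180 mm long, lying on the table along its x axis; origin on its underside.
Not all that is in view belongs to the job. Of the things that look like the lid, take the one that is farthest to the robot's right at the start.

How it is judged:
By the outcome, as a careful person would: the job done as asked, in the order asked, and still so for the second after the job is handed in, while the arm keeps its last pose, push and grip.
It also fails if it takes over 64 s, if anything falls off the work surface, if the arm or the gripper's body presses on something with over 40 N, if the wrist force passes 120 N, or if a joint passes its speed limit or range.

ROBOT

A 6-joint arm with a two-finger parallel gripper is mounted at the origin on the work surface. World frame = base frame: x ahead of the robot, y to its left, z up, the work surface at z = 0. Lengths are in m, angles in degrees, forces in N, time in s.
With the tool pointing down it reaches from about 0.25 to 0.725 m from the base axis. Payload 9.7 kg.
Tool frame: the origin (TCP) lies between the finger pads; the fingertips stand 11 mm ahead of it and the grasp point (between the pads) lies 8 mm behind it; y points along the fingers, x is the direction in which the jaws open and shut, and the axes are right-handed (so a half turn about y gives the same grasp; the last joint's range is limited). The gripper opens to 85 mm and grips with 20 to 120 N. Pads are 22 mm wide; open, the fingers measure 114 mm over their backs; the gripper's body (76 mm by 85 mm) begins 54 mm behind the grasp point. The pads swing forward as they close: fully open they stand 13 mm farther back than shut.
Start: joints at [-67.036, 4.979, 10.078, 95.1, 0, 90], TCP at [0.215, -0.506, 0.242] pointing down, gripper open.
Joint ranges: [-179.16, 179.16], [-48.56, 103.87], [-65.8, 70.77], [-126.05, 130.52], [-82.76, 87.17], [-180, 180]. Speed limits (degrees/s): [127.2, 127.2, 147.25, 180, 180, 180].

INTERFACE

Orientations are given as [roll, pitch, yaw] about the fixed x, y, z axes, in that order (R = Rz(yaw) Ry(pitch) Rx(roll)).
In Python, from workcell import bot, vision gives the robot as it stands. The module is installed in compiled form; this text tells all that it offers.
- The arm moves only by the shell command python3 -m crank 'ROWS' [OPENING] [FORCE]. ROWS is text: rows parted by semicolons, each of 6 numbers parted by spaces: the shift along the tool's x, y, z in m, then the turn, a rotation vector about the tool's x, y, z in rad. A call has 1 to 8 rows; each row is the pose to reach, as a shift and turn from the pose commanded when the call began, along the tool's axes at that moment; what a row does not reach only later rows make up. A row lasts 1/10 s, in which the tool goes at most 50 mm and 8.59 degrees, less where a joint would pass 70% of its speed; a pose out of reach is approached as far as the arm can. A call with a gripper value outside its range is refused whole. OPENING is the gripper's target within -1 to 1 (shut at 1, half-way at 0, fully open at -1), set as the call begins (- or left out, the last holds). The fingers move at their own pace and stop on an object; FORCE is the grip in N (left out, the last holds). Time passes only in rows, so rows that repeat a pose let the fingers close. It gives the time, the measured TCP pose, the force and the opening at its end, in the units of the state.
- bot.get_obs(): the state, without advancing time (a new reading comes with each control period).
- vision.camera(name): name is "side" or "top" or "wrist"; returns the picture (384x512x3 uint8, red, green, blue); there is no depth.
- vision.get_calibration(name): a dict with "fx", "fy", "cx", "cy" (pixels), "rvec" (rotation vector, rad) and "tvec" (3), from world to camera coordinates, as OpenCV has them. Camera axes: x right, y down, z forward; pixel columns grow to the right and rows downward; lengths in m; the calibration is good to about 2 mm. A picture is of the moment at which its call begins: read the wrist's pose just before it. get_calibration takes no time and is no camera call; for the wrist camera it gives the pose at the moment of the call.
- bot.job_done(): hands the job in, once; it reports no verdict.
The state is a dict: "time": time; "q": joint angles; "qd": joint speeds; "joint_efforts": joint torques, N m; "ee_pos": TCP position; "tcp_rot": TCP orientation; "wrist_force": force on the tool from outside, world axes, zero at the start; "torque": the same for the moment, N m; "opening": finger opening in m.
Only numpy, scipy, OpenCV 4.12 (cv2) and the standard library are available. Lean on these libraries where they do the work, as an engineer would, in place of code of your own. Each camera call takes 0.05 s, during which the arm holds its last target. There are 200 camera calls.

## Working session

There is one attempt and no reset: what is moved stays moved. The work goes in short steps, Python scripts to look and compute and a shell command to move; the robot and the scene stay as the last step left them, time stands still between calls to the robot, and variables do not carry over. Pictures are saved under pics/ and viewed, about 8 in all and at most 12, crops included, and the job is handed in when it is done.

```bash
mkdir -p pics; ls
python3 - <<'E'
from workcell import bot, vision
import cv2
o=bot.get_obs(); print(o)
for n in ("top","side"):
    im=vision.camera(n); cv2.imwrite(f"pics/{n}0.png",im[:,:,::-1]); 
    c=vision.get_calibration(n); print(n,c)
E
```

```text
pics
{'time': 0.0, 'q': array([-6.70346338e+01,  5.01358604e+00,  1.00341066e+01,  9.51010930e+01,
       -9.53856034e-05,  8.99987555e+01]), 'qd': array([ 0.03687727, -0.01651532,  0.00670443,  0.03181634, -0.00940144,
        0.02195434]), 'joint_efforts': array([-1.11119720e-03, -5.20384741e+01,  4.64808118e+01,  1.63058803e-02,
       -7.17240232e-05,  1.01935953e-05]), 'ee_pos': array([ 0.21450804, -0.50620096,  0.24155611]), 'tcp_rot': array([-9.00000936e+01,  8.05724581e-02, -6.70333893e+01]), 'wrist_force': array([-0.08060516,  0.36417628, -0.06174776]), 'torque': array([ 0.04405191,  0.05997379, -0.00525188]), 'opening': 0.08545566721173244}
top {'fx': 483.2533517911129, 'fy': 483.2533517911129, 'cx': 256.0780148931846, 'cy': 187.19443533983664, 'rvec': array([ 2.2093478 , -2.14595576,  0.05800575]), 'tvec': array([-0.01672319,  0.54820936,  1.49190182])}
side {'fx': 450.47345592946243, 'fy': 450.47345592946243, 'cx': 260.9099255610422, 'cy': 190.91827647670985, 'rvec': array([ 0.25429014, -2.8950271 ,  1.00090468]), 'tvec': array([0.51977681, 0.12973691, 1.0459018 ])}
```

View pics/top0.png

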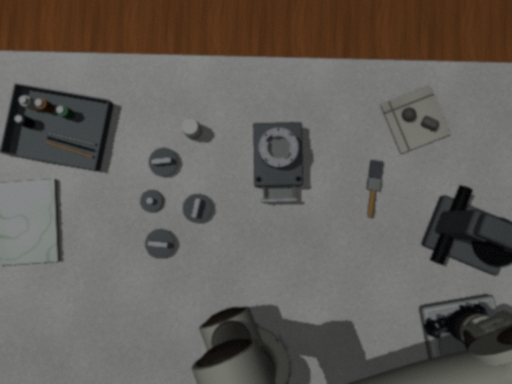

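View pics/side0.png

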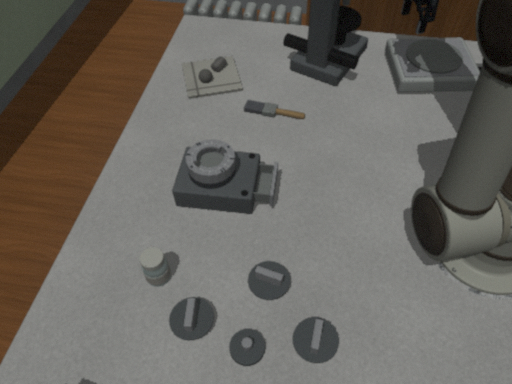

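The top picture shows three barred discs at (164,162), (198,208) and (161,243), a round-knob cap at (151,201), the jar at (191,128), the mill at (279,150) with its drawer out towards (282,197), and the brush at (375,185). Robot +x is up and right is image right, so I choose (198,208), pending a close crop.

```bash
cat > h.py <<'E'
import numpy as np, cv2
from workcell import bot, vision
def cam(n):
    c=vision.get_calibration(n); K=np.array([[c['fx'],0,c['cx']],[0,c['fy'],c['cy']],[0,0,1]])
    return K,np.array(c['rvec'],float),np.array(c['tvec'],float)
def ray(n,uv,z,C=None):
    K,r,t=C or cam(n); R=cv2.Rodrigues(r)[0]; o=-R.T@t; d=R.T@np.linalg.inv(K)@np.array([*uv,1.])
    return o+d*(z-o[2])/d[2]
def proj(n,P,C=None):
    K,r,t=C or cam(n); return cv2.projectPoints(np.atleast_2d(np.array(P,float)),r,t,K,None)[0][:,0]
E
python3 - <<'E'
from h import *
for nm,uv,z in [("lidbar",(198,208),.053),("mouth",(279,147),.116),("drawer top L",(263,203),.061),("drawer top R",(300,203),.061),("A",(164,162),.02),("B",(161,243),.02),("cap",(151,201),.03),("jar",(191,128),.085)]:
    print(nm,ray("top",uv,z).round(3))
for nm,uv,z in [("lidbar",(269,274),.05),("mouth",(211,160),.116)]: print(nm,ray("side",uv,z).round(3))
a=cv2.imread("pics/top0.png")[110:230,130:320]; b=cv2.imread("pics/side0.png")[130:370,140:350]
a=cv2.resize(a,(0,0),fx=4,fy=4,interpolation=2)
b=cv2.resize(b,(0,0),fx=2.4,fy=2.4,interpolation=2)
cv2.imwrite("pics/c1.png",a)
E
```

```text
lidbar [0.477 0.174 0.053]
mouth [ 0.662 -0.066  0.116]
drawer top L [ 0.498 -0.024  0.061]
drawer top R [ 0.501 -0.136  0.061]
A [0.62  0.291 0.02 ]
B [0.366 0.29  0.02 ]
cap [0.495 0.324 0.03 ]
jar [0.718 0.2   0.085]
lidbar [0.478 0.182 0.05 ]
mouth [ 0.657 -0.056  0.116]
```

View pics/c1.png

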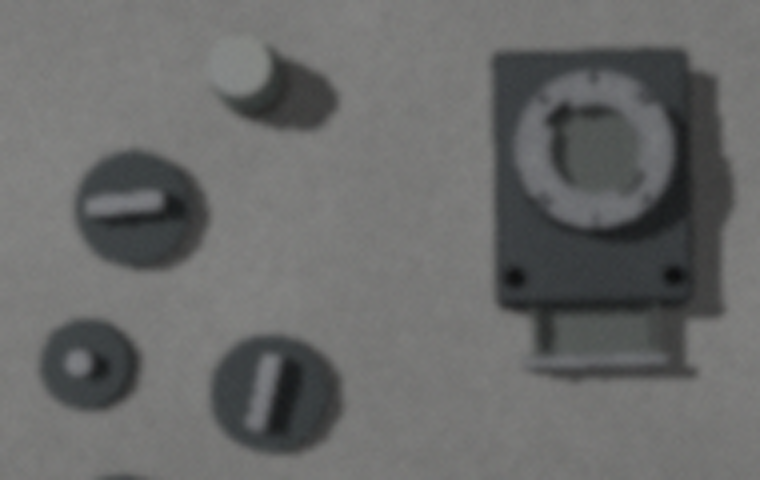

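The crop confirms the chosen lid: straight bar, from (197.5,199.3) to (194.5,217.5) in the top image. The collar centre is at (278.8,147.3), with single-bar marks at crop (594,76) and (597,218). The drawer is clearly out.

Run:
```python
from h import *
C=cam("top")
f=lambda p,z: ray("top",(p[0]/4+130,p[1]/4+110),z,C)
L=[f(p,.053) for p in [(270,357),(258,430)]]; d=L[0]-L[1]
print("bar mid",(L[0]+L[1])/2,"len",np.linalg.norm(d),"ang",np.degrees(np.arctan2(d[1],d[0])))
print("disc c",f((275,393),.023))
print("mouth",f((595,149),.116), "diam", np.linalg.norm(f((514,149),.116)-f((676,149),.116)))
m=[f(p,.116) for p in [(594,76),(597,218)]]; d=m[0]-m[1]; print("marks ang",np.degrees(np.arctan2(d[1],d[0])),np.linalg.norm(d))
b=[f(p,.066) for p in [(495,50),(688,50),(500,303),(692,303)]]; print(np.round(b,3))
print("base ang",[np.degrees(np.arctan2(*(b[i]-b[j])[[1,0]])) for i,j in [(0,2),(1,3)]])
dr=[f(p,.061) for p in [(525,365),(668,360)]]; print("drawer",np.round(dr,3))
# current tool: shifts in tool frame to target
from scipy.spatial.transform import Rotation as R
o=bot.get_obs(); Rt=R.from_euler('xyz',o['tcp_rot'],degrees=True)
for T in [(0.45,-0.08,0.2)]: print("shift",Rt.inv().apply(np.array(T)-o['ee_pos']))
```

```text
bar mid [0.47610663 0.18007001 0.053     ] len 0.056350447477009936 ang -7.174151969050653
disc c [0.47737479 0.17573257 0.023     ]
mouth [ 0.66130849 -0.06562337  0.116     ] diam 0.11901727110940552
marks ang 2.709434765569016 0.10529082743307838
[[ 0.743  0.011  0.066]
 [ 0.747 -0.136  0.066]
 [ 0.549  0.002  0.066]
 [ 0.554 -0.143  0.066]]
base ang [np.float64(2.8371964803053635), np.float64(2.2123434997331235)]
drawer [[ 0.503 -0.018  0.061]
 [ 0.51  -0.127  0.061]]
shift [-0.30053544  0.04201832  0.38313461]
```

```bash
python3 -m crank '-0.043 0 0.028 0 0 0;-0.087 0 0.056 0 0.1 0;-0.131 0 0.084 0 0.2 0;-0.176 0 0.113 0 0.3 0;-0.2 0.02 0.15 0 0.356 0;-0.22 0.05 0.19 0 0.356 0;-0.24 0.07 0.23 0 0.356 0;-0.255 0.1 0.275 0 0.356 0' 1 40; python3 -c "
from h import *
print(bot.get_obs())"
```

```text
time: 0.9
ee_pos: [0.3597, -0.1711, 0.1496]
tcp_rot: [-89.9, -0.0, -87.4]
wrist_force: [1.1, -0.2, 0.1]
opening: 0.0002
{'time': 0.9, 'q': array([-2.54365051e+01, -1.69320157e+01, -2.02452461e+01,  8.65965162e+01,
       -1.88111109e-04,  1.51990778e+02]), 'qd': array([ 58.69027822,  19.83412537, -14.63669812, -34.60584184,
        -0.10864034,  57.99563486]), 'joint_efforts': array([ -7.09449604, -33.72137547,  46.95251584,   2.7980534 ,
         0.14568575,  -1.52834147]), 'ee_pos': array([ 0.35971582, -0.17108757,  0.14964545]), 'tcp_rot': array([-8.99204061e+01, -4.25503171e-02, -8.74273131e+01]), 'wrist_force': array([ 1.08186612, -0.19120063,  0.12760111]), 'torque': array([-0.04343791, -0.03934032, -0.04311322]), 'opening': 0.00020704211143584878}
```

```bash
python3 -m crank '-0.04 0 0.04 0 0 0;-0.075 0 0.07 0 0 0;-0.085 0.04 0.08 0 0 0;-0.085 0.08 0.08 0 0 0;-0.085 0.095 0.08 0 0 0;-0.085 0.095 0.08 0 0 0'
```

```text
time: 1.5
ee_pos: [0.4333, -0.0837, 0.0523]
tcp_rot: [-90.3, 0.1, -87.4]
wrist_force: [-0.4, -0.1, 0.7]
opening: -0.0002
```

```bash
python3 -m crank '-0.011 0.008 0.03 0 0 0;-0.011 0.008 0.05 0 0 0;-0.011 0.008 0.06 0 0 0;-0.011 0.008 0.07 0 0 0;-0.011 0.008 0.077 0 0 0;-0.011 0.008 0.084 0 0 0'; python3 -m crank '0 0 0.004 0 0 0;0 0 0.008 0 0 0;0 0 0.011 0 0 0;0 0 0.011 0 0 0'
```

```text
time: 2.1
ee_pos: [0.5187, -0.0699, 0.0474]
tcp_rot: [-90.0, -0.0, -87.5]
wrist_force: [-1.6, -0.7, 0.8]
opening: -0.0001
time: 2.5
ee_pos: [0.5299, -0.0691, 0.0469]
tcp_rot: [-90.0, 0.0, -87.4]
wrist_force: [-0.2, -0.2, -0.1]
opening: 0.0
```

```bash
python3 -m crank '0 0 0.002 0 0 0;0 0 0.004 0 0 0;0 0 0.004 0 0 0'; python3 -m crank '0 0 0.002 0 0 0;0 0 0.004 0 0 0;0 0 0.004 0 0 0'
```

```text
time: 2.8
ee_pos: [0.5336, -0.0689, 0.0469]
tcp_rot: [-90.0, 0.0, -87.4]
wrist_force: [-0.8, -0.3, 0.4]
opening: 0.0003
time: 3.1
ee_pos: [0.5338, -0.0689, 0.0469]
tcp_rot: [-90.4, 0.0, -87.5]
wrist_force: [-24.4, -1.2, 15.4]
opening: 0.0003
```

```bash
python3 -m crank '0 0 -0.03 0 0 0;0 -0.03 -0.05 0 0 0;0 -0.07 -0.05 0 -0.15 0;-0.03 -0.11 -0.05 0 -0.3 0;-0.07 -0.13 -0.05 0 -0.45 0;-0.11 -0.13 -0.055 0 -0.6 0;-0.15 -0.13 -0.06 0 -0.75 0;-0.19 -0.13 -0.065 0 -0.9 0'
python3 -m crank '0 0 0 0 -0.15 0;0 0 0 0 -0.3 0;0 0 0 0 -0.45 0;0 0 0 0 -0.6 0;0 0 0 0 -0.75 0;0 0 0 0 -0.9 0;0 0 0 0 -1.05 0;0 0 0 0 -1.2 0' -1 40
python3 -m crank '0 0 0 0 -0.15 0;0 0 0 0 -0.3 0;0 0 0 0 -0.45 0;0 0 0 0 -0.6 0;0 0 0 0 -0.75 0;0 0 0 0 -0.87 0;0 0 0 0 -0.87 0;0 0 0 0 -0.87 0'
python3 - <<'E'
from h import *
o=bot.get_obs(); print(o['q'],o['ee_pos'],o['tcp_rot'])
C=cam("wrist"); im=vision.camera("wrist"); cv2.imwrite("pics/w1.png",im[:,:,::-1]); np.savez("w1.npz",K=C[0],r=C[1],t=C[2])
print(proj("wrist",[(0.478,.18,.053),(.478,.18,0)],C))
im=vision.camera("top"); cv2.imwrite("pics/t1.png",im[:,:,::-1])
E
```

```text
time: 3.9
ee_pos: [0.4639, 0.1198, 0.1775]
tcp_rot: [-89.9, -0.0, -35.5]
wrist_force: [1.9, 0.1, 0.6]
opening: 0.0
time: 4.7
ee_pos: [0.4643, 0.1183, 0.1771]
tcp_rot: [-90.0, -0.0, 33.2]
wrist_force: [-0.3, 0.8, 0.3]
opening: 0.0857
time: 5.5
ee_pos: [0.4642, 0.1182, 0.1771]
tcp_rot: [-90.0, -0.0, 82.5]
wrist_force: [0.8, 0.3, 1.0]
opening: 0.085
[ 1.42810520e+01 -5.59131513e+00 -7.66733293e+00  8.79023525e+01
  6.18367906e-03  2.17501941e+01] [0.46418446 0.11818618 0.17708383] [-9.00177984e+01 -1.37585733e-02  8.25308612e+01]
[[316.28670283 196.07337649]
 [306.19148289 183.91965146]]
```

View pics/w1.png

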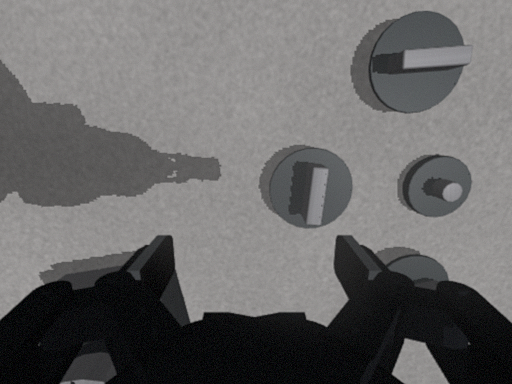

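The wrist view shows the straight bar's top running from (319.5,167.5) to (314.5,223.5), on a disc centred at (311,187). That is within 1 px of the prediction from the top view.

Run:
```python
from h import *
z=np.load("w1.npz"); C=(z['K'],z['r'],z['t'])
a,b=ray("w",(319.5,167.5),.053,C),ray("w",(314.5,223.5),.053,C); d=a-b
print((a+b)/2,np.linalg.norm(d),np.degrees(np.arctan2(d[1],d[0])))
print("disc",ray("w",(311,187),.023,C))
yaw=np.radians(82.53); X=np.array([np.cos(yaw),np.sin(yaw)]);Z=np.array([-np.sin(yaw),np.cos(yaw)])
D=(a+b)[:2]/2-bot.get_obs()['ee_pos'][:2]; print("shift x,z",X@D,Z@D)
```

```text
[0.47832155 0.18061491 0.053     ] 0.05775824284428562 171.0959656648824
disc [0.47622696 0.18107912 0.023     ]
shift x,z 0.06376411128847871 -0.005962860112750731
```

```bash
python3 -m crank '0.03 0 -0.006 0 0.018 0;0.064 0.01 -0.006 0 0.018 0;0.064 0.05 -0.006 0 0.018 0;0.064 0.09 -0.006 0 0.018 0;0.064 0.115 -0.006 0 0.018 0;0.064 0.13 -0.006 0 0.018 0;0.064 0.138 -0.006 0 0.018 0;0.064 0.138 -0.006 0 0.018 0'
python3 -m crank '0 0 0 0 0 0;0 0 0 0 0 0;0 0 0 0 0 0;0 0 0 0 0 0;0 0 0 0 0 0;0 0 0 0 0 0;0 0 0 0 0 0;0 0 0 0 0 0' 1 60
```

```text
time: 6.4
ee_pos: [0.4781, 0.1808, 0.0389]
tcp_rot: [-90.0, 0.0, 81.7]
wrist_force: [-0.2, 0.6, 0.5]
opening: 0.0855
time: 7.2
ee_pos: [0.4784, 0.1809, 0.0394]
tcp_rot: [-90.0, -0.0, 81.7]
wrist_force: [0.1, 0.5, 5.9]
opening: 0.0147
```

```bash
python3 -m crank '0 -0.02 0 0 0 0;0 -0.06 0 0 0 0;0 -0.1 0 0 0 0;0 -0.135 0 0 0 0;0 -0.15 0 0 0 0;0 -0.15 0 0 0 0;0 -0.15 0 0 0 0'
python3 - <<'E'
from h import *
o=bot.get_obs(); print(o['q'],o['torque'])
C=cam("wrist"); im=vision.camera("wrist"); cv2.imwrite("pics/w2.png",im[:,:,::-1]); np.savez("w2.npz",K=C[0],r=C[1],t=C[2])
p=o['ee_pos'];y=np.radians(o['tcp_rot'][2]-90);d=np.array([np.cos(y),np.sin(y),0])*.03
print(proj("wrist",[p+d+[0,0,.015],p-d+[0,0,.015]],C))
E
```

```text
time: 7.9
ee_pos: [0.4779, 0.1808, 0.1877]
tcp_rot: [-89.9, 0.0, 81.7]
wrist_force: [-0.3, 0.1, -3.0]
opening: 0.0148
[ 2.07202830e+01 -1.07601735e+00 -2.18980030e+00  8.89674885e+01
  6.96750742e-04  2.90172631e+01] [-0.00396077  0.02915987  0.00125785]
[[251.98913288 314.87010115]
 [251.56058293 203.7597732 ]]
```

View pics/w2.png

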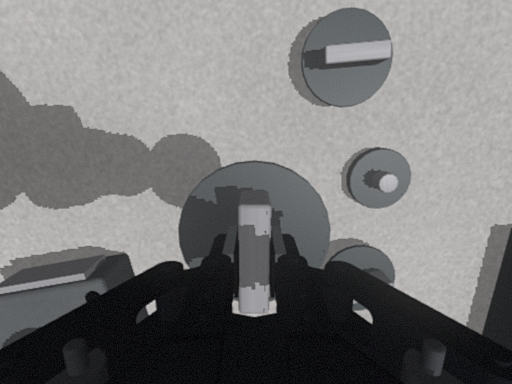

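The lid hangs level and centred: the bar's far end is at (256,206) against a predicted (252,204), and it is aligned with the pads. Next I carry it over the collar.

```bash
python3 -m crank '-0.015 0 -0.015 0 -0.14 0;-0.045 0 -0.045 0 -0.28 0;-0.08 0 -0.08 0 -0.42 0;-0.115 0 -0.115 0 -0.56 0;-0.15 0 -0.15 0 -0.7 0;-0.18 0 -0.18 0 -0.84 0;-0.205 0 -0.205 0 -0.976 0;-0.218 0 -0.218 0 -0.976 0'; python3 -m crank '0 0 0 0 0 0;0 0 0 0 0 0;0 0 0 0 0 0'
python3 - <<'E'
from h import *
o=bot.get_obs(); print(o['q'])
C=cam("wrist"); im=vision.camera("wrist"); cv2.imwrite("pics/w3.png",im[:,:,::-1]); np.savez("w3.npz",K=C[0],r=C[1],t=C[2])
im=vision.camera("side"); 
a=cv2.resize(im[120:220,150:290,::-1],(0,0),fx=4,fy=4,interpolation=2); cv2.imwrite("pics/s3.png",a)
E
```

```text
time: 8.75
ee_pos: [0.6629, -0.069, 0.1858]
tcp_rot: [-89.9, -0.2, 137.8]
wrist_force: [0.0, 0.1, -1.9]
opening: 0.0146
time: 9.05
ee_pos: [0.6617, -0.0655, 0.1882]
tcp_rot: [-90.0, -0.1, 137.6]
wrist_force: [0.2, 0.1, -1.3]
opening: 0.0151
[-5.65895863e+00  2.06732632e+01  2.25904044e+01  9.20062572e+01
  8.74951580e-03 -5.33083685e+01]
```

View pics/w3.png

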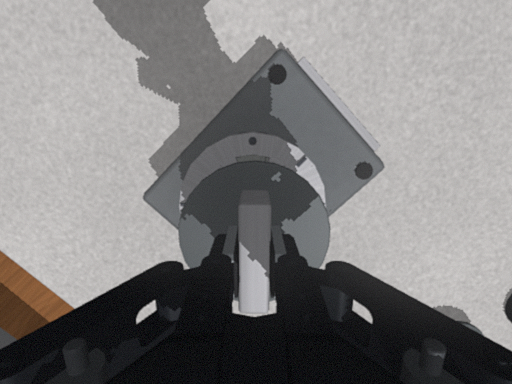

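The wrist view shows a slot dot at (252,141), almost in line with the bar at column 256. The shut drawer's front shows as a thin strip at the upper right. I refine the mouth centre from the rim points.

Run:
```python
from h import *
z=np.load("w3.npz"); C=(z['K'],z['r'],z['t'])
im=cv2.imread("pics/w3.png"); cv2.imwrite("pics/w3c.png",cv2.resize(im[40:250,130:400],(0,0),fx=2.8,fy=2.8,interpolation=2))
M=np.array([.662,-.066,0])
a=np.radians(2.6)
def P(r,ang,z): return M+[r*np.cos(a+np.radians(ang)),r*np.sin(a+np.radians(ang)),z]
print("dot225",proj("w",P(.052,225,.117),C),"half180",proj("w",P(.052,180,.117),C),"lock135",proj("w",P(.052,135,.117),C))
print("edge",proj("w",[P(.058,t,.116) for t in (180,200,225,250,270)],C))
print("drawer shut top corners",proj("w",[M+np.array([[np.cos(a),-np.sin(a),0],[np.sin(a),np.cos(a),0],[0,0,1]])@np.array(v) for v in [(-.118,.055,.061),(-.118,-.055,.061),(-.11,.075,.066),(-.11,-.075,.066)]],C))
print("dot at",ray("w",(252.5,141),.117,C),"expect",P(.052,225,.117))
```

```text
dot225 [[252.48380322 139.7114003 ]] half180 [[300.92625813 160.09549484]] lock135 [[317.95030724 206.20017753]]
edge [[306.54599436 154.32732056]
 [285.27167094 138.82997456]
 [252.47381811 131.39023761]
 [219.69959627 138.87137252]
 [198.47614716 154.3992817 ]]
drawer shut top corners [[380.9944817  143.63162146]
 [303.3838624   53.74377133]
 [389.69469729 165.07428679]
 [281.64764589  41.33202351]]
dot at [ 0.62756491 -0.10369605  0.117     ] expect [ 0.62693628 -0.10439968  0.117     ]
```

View pics/w3c.png

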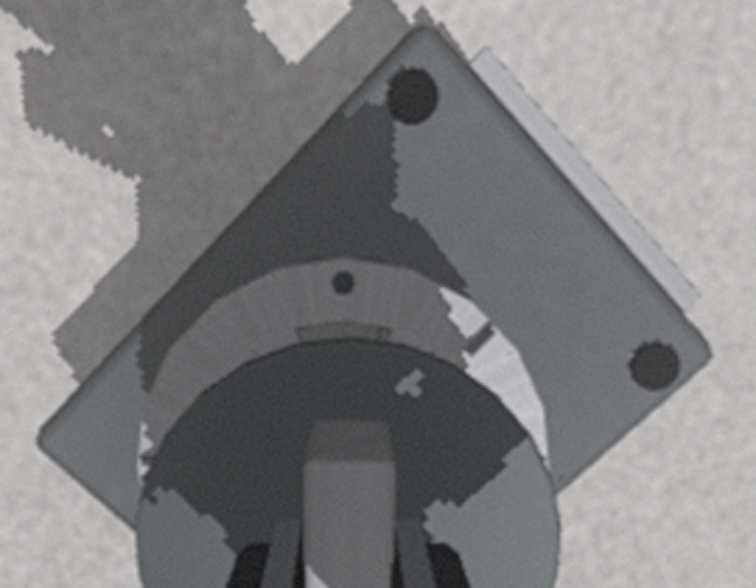

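Run:
```python
from h import *
from scipy.optimize import least_squares
z=np.load("w3.npz"); K,r,t=z['K'],z['r'],z['t']
p=np.array([.6617,-.0655,.1882]); th=np.linspace(0,2*np.pi,721)
px=lambda u,v:(u/2.8+130,v/2.8+40)
def disc(C):
    q=proj("w",np.c_[p[0]+.046*np.cos(th),p[1]+.046*np.sin(th),np.full(721,p[2]-.0155)],C); return np.array([q[:,0].min(),q[:,0].max(),q[:,1].min()])
obs=np.array([px(137,0)[0],px(560,0)[0],px(0,338)[1]])
def bar(C):
    y=np.radians(137.6-90);d=np.array([np.cos(y),np.sin(y),0])*.03
    q=proj("w",[p+d*s+[0,0,.0145] for s in (1,-1)],C); return q[np.argmin(q[:,1])]
print("disc pred",disc((K,r,t)),"obs",obs,"bar far pred",bar((K,r,t)),"obs",px(349,461))
f=lambda e: np.r_[disc((K,r,t+np.r_[e,0]))-obs]
e=least_squares(f,[0,0]).x; print("camera bias m (cam x,y)",e)
C=(K,r,t+np.r_[e,0]); a=np.radians(2.6); R=lambda v: np.array([[np.cos(a),-np.sin(a)],[np.sin(a),np.cos(a)]])@v
for nm,uv,rr,ang in [("dot",px(343,283),.052,225),("half",px(481,339),.052,180)]:
    print(nm,ray("w",uv,.117,C)[:2]-rr*R(np.array([np.cos(np.radians(ang)),np.sin(np.radians(ang))])))
print("dirs", ray("w",(260,141),.117,C)-ray("w",(250,141),.117,C))
```

```text
disc pred [175.67690844 330.67042752 157.94610161] obs [178.92857143 330.         160.71428571] bar far pred [253.00123394 201.62794451] obs (254.64285714285717, 204.64285714285717)
camera bias m (cam x,y) [0.00076407 0.00152265]
dot [ 0.66221612 -0.06687712]
half [ 0.66158069 -0.0666782 ]
dirs [-0.00549133  0.00502058  0.        ]
```

```bash
python3 -m crank '-0.001 0.015 0.001 0 0 0;-0.001 0.03 0.001 0 0 0;-0.001 0.034 0.001 0 0 0;-0.001 0.037 0.001 0 0 0;-0.001 0.04 0.001 0 0 0;-0.001 0.04 0.001 0 0 0'; python3 -m crank '0 0.003 0 0 0 0;0 0.004 0 0 0 0;0 0.004 0 0 0 0'
```

```text
time: 9.75
ee_pos: [0.6625, -0.0676, 0.1493]
tcp_rot: [-90.0, 0.0, 137.6]
wrist_force: [-0.4, -0.3, -1.7]
opening: 0.0149
time: 10.05
ee_pos: [0.6624, -0.0677, 0.1449]
tcp_rot: [-90.0, -0.0, 137.6]
wrist_force: [0.8, -0.5, -2.7]
opening: 0.0151
```

```bash
python3 -m crank '0 0.003 0 0 0 0;0 0.005 0 0 0 0;0 0.005 0 0 0 0'; python3 -m crank '0 0.002 0 0 0 0;0 0.003 0 0 0 0;0 0.003 0 0 0 0'
```

```text
time: 10.35
ee_pos: [0.6623, -0.0677, 0.1395]
tcp_rot: [-90.0, -0.0, 137.6]
wrist_force: [0.2, -0.0, -1.8]
opening: 0.0148
time: 10.65
ee_pos: [0.6625, -0.0677, 0.1385]
tcp_rot: [-90.1, 0.1, 137.6]
wrist_force: [-3.1, 0.0, 6.4]
opening: 0.0148
```

```bash
python3 -m crank '0 0 0 0 0 0;0 0 0 0 0 0;0 0 0 0 0.06 0;0 0 0 0 0.12 0;0 0 0 0 0.18 0;0 0 0 0 0.24 0;0 0 0 0 0.3 0;0 0 0 0 0.36 0' 1 100; python3 -c "
from h import *
o=bot.get_obs();print(o['torque'],o['wrist_force'])"; python3 -m crank '0 0 0 0 0.06 0;0 0 0 0 0.12 0;0 0 0 0 0.18 0;0 0 0 0 0.24 0;0 0 0 0 0.3 0;0 0 0 0 0.36 0;0 0 0 0 0.41 0;0 0 0 0 0.425 0';python3 - <<'E'
from h import *
o=bot.get_obs();print(o['torque'],o['wrist_force'],o['q'])
C=cam("wrist"); im=vision.camera("wrist"); np.savez("w4.npz",K=C[0],r=C[1],t=C[2]); cv2.imwrite("pics/w4.png",im[:,:,::-1])
cv2.imwrite("pics/w4c.png",cv2.resize(im[100:350,130:390,::-1],(0,0),fx=2.4,fy=2.4,interpolation=2))
E
```

```text
time: 11.45
ee_pos: [0.6625, -0.0674, 0.1386]
tcp_rot: [-90.1, 0.0, 116.9]
wrist_force: [-3.1, 2.3, 7.8]
opening: 0.0143
[0.3514968  0.86336623 0.40946764] [-3.0702829   2.27746242  7.83813928]
time: 12.25
ee_pos: [0.6627, -0.0668, 0.1386]
tcp_rot: [-90.1, -0.1, 92.6]
wrist_force: [-2.7, 4.4, 7.1]
opening: 0.0144
[0.76212612 0.69461781 0.42751473] [-2.67538581  4.4149706   7.14793143] [-5.78910622e+00  2.02288365e+01  1.65525984e+01  8.62227811e+01
  8.02777889e-02 -8.40927777e+00]
```

View pics/w4c.png

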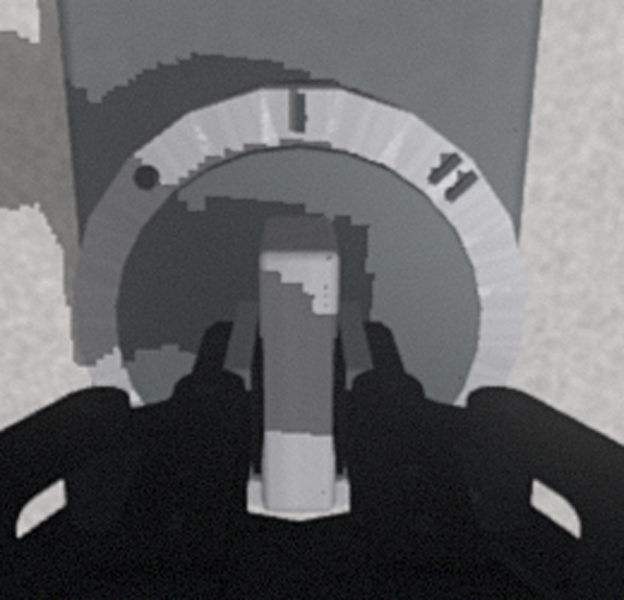

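The bar's axis (column ~299) points at the single mark (297,110), the disc is concentric with the rim, and the double bars at (453,178) are still 45° off. I take one side look for seating and drawer, after a hold.

```bash
python3 -m crank '0 0 0 0 0 0;0 0 0 0 0 0;0 0 0 0 0 0;0 0 0 0 0 0'
python3 - <<'E'
from h import *
im=vision.camera("side"); w=vision.camera("wrist")
a=cv2.resize(im[110:230,150:310,::-1],(480,360),interpolation=2); b=cv2.resize(w[:,130:390,::-1],(260,360))
cv2.imwrite("pics/f.png",np.hstack([a,b]))
E
```

```text
time: 12.7
ee_pos: [0.6627, -0.0668, 0.1386]
tcp_rot: [-90.1, -0.1, 92.7]
wrist_force: [-2.4, 5.0, 7.5]
opening: 0.014
```

View pics/f.png

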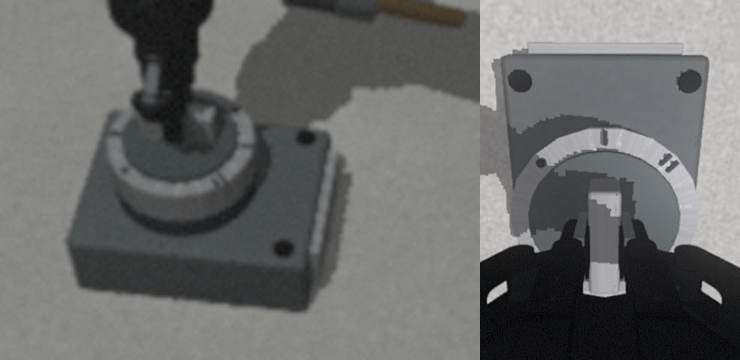

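The side view shows the lid flat on the collar and the drawer panel against the base. In the wrist view the bar still points at the single mark, and nothing drifts, so I hand in.

```bash
python3 -c "
from workcell import bot
bot.job_done(); o=bot.get_obs(); print(o['time'],o['ee_pos'],o['tcp_rot'],o['opening'])"
```

```text
the job is handed in; nothing more can be done
the job is handed in; nothing more can be done
```

The mill is closed for a short pulse, and the job was handed in after about 12.8 s of robot time with the arm still gripping the lid.

- **Drawer:** I pushed it in until it hit its stop, at about 24 N. Later wrist and side pictures show the panel against the base.
- **Lid:** I took the one with the straight bar that stood farthest right, and it went down through the slots without resistance. It seated at a tool height of 138.5 mm, close to the 138 mm expected, with about 7 N of light down-pressure.
- **Twist:** I turned it 45° clockwise at 100 N grip. The bar points at the single-bar mark within about 1°, and the double lock marks are still well clear.
- **Hold:** The pose did not drift over the 0.4 s hold before hand-in.

I never moved towards the cap, jar or brush, though I did not picture all of them again at the end. The wrist camera disagreed with the arm's pose by 1–2 mm, and I allowed for that before lowering the lid. The opening read 14–15 mm on the 16 mm bar, though nothing slipped. The final state read after hand-in returned nothing, so the last figures come from just before it.

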